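# Set the firing tile out over the bench plate's edge for the fork

## Robot

A 7-joint arm with a two-finger parallel gripper is mounted at the origin on the work surface. World frame = base frame: x ahead of the robot, y to its left, z up, the work surface at z = 0. Lengths are in m, angles in rad, forces in N, time in s.
With the tool pointing down it reaches from about 0.4 to 0.9 m from the base axis. Payload 5.6 kg.
Tool frame: the origin (TCP) lies midway between the tips of the shut fingers; the grasp point (between the pads) lies 19 mm behind it; z points along the fingers, y is the line along which they close (so a half turn about z gives the same grasp; the last joint's range is limited). The gripper opens to 92 mm and grips with 3 to 60 N. Pads are 20 mm wide; open, the fingers measure 128 mm over their backs; the gripper's body (75 mm by 189 mm) begins 69 mm behind the grasp point.
Start: joints at [1.143, 0.468, -0.012, 1.603, 0.006, 1.071, -0.056], TCP at [0.244, -0.602, 0.215] pointing down, gripper open.
Joint ranges: [-2.53, 2.53], [-0.31, 2.02], [-1.57, 1.55], [0.28, 2.44], [-1.29, 4.43], [0.15, 1.84], [-2.92, 2.92]. Speed limits (rad/s): [2.57, 2.57, 3.14, 3.14, 3.14, 3.14, 3.14].

## Interface

Orientations are given as a 3x3 rotation matrix whose columns are the frame's x, y, z axes.
In Python, from station import env, effector, solver, viewer, workorder, search_frame, tip_of gives the robot as it stands. Calls block until the motion is done:
- env.reach(position, orientation): joint-space move of the TCP to a pose.
- env.movel(position, frame=None, rate=0.15): straight line of the TCP; frame=None keeps the orientation; rate is the mean speed in m/s.
- env.goto_joints(angles): joint-space move.
- effector.release() and effector.grasp(squeeze=None): open the fingers fully, or close them until they stop; squeeze is the grip in N (None keeps the last).
- env.pause(seconds).
- solver.inverse_kinematics(position, orientation): joint angles nearest the present ones, or None.
- env.sense(): the state.
- viewer.read_camera(name): name is "scene" or "top"; returns (picture, depth): 384x512x3 uint8, red, green, blue; 384x512 float32, m along the optical axis (not along the pixel's ray), 0 where there is no reading.
- viewer.camera_info(name): a dict with "intrinsics" (3x3 intrinsics, pixels), "dist_coeffs" ([k1, k2, p1, p2, k3] as OpenCV has them; the pictures are not rectified), "eye" and "rotation" of the camera in the world. Camera axes: x right, y up, looking along -z (the intrinsics and any distortion apply to the point x, -y, -z); pixel columns grow to the right and rows downward; lengths in m; the calibration is good to about 2 mm. A picture is of the moment at which its call begins. camera_info takes no time and is no camera call.
A pose or a line that the arm cannot do raises env.PlanningError and nothing moves.
- workorder.finish_job(): hands the job in; it is judged then, once.
Trained networks look in the newest picture that a camera, given by its name, has taken for a name from the list of things; names that differ only in an ending like _2 or _b are one class to them, and where a whole thing is asked for, a point or a joint stands for the part that bears it (a point fixed in the world has none). Each returns a list of dicts, best first, with "score" (0 to 1); they miss things now and then, are a little off and sometimes report something else, mostly with a low value. They report only what shows in the picture. A call takes as long as a camera call. They do not tell look-alikes from the thing itself.
- search_frame(camera, name): "at" ([x, y, z] in m, in world coordinates, good to about 4 mm: the middle of the surface that is visible of it).
- tip_of(camera, name): "at" ([x, y, z] in m, in world coordinates, good to about 4 mm: a listed point, or the origin of a listed thing).
The state is a dict: "t": time; "joint_positions": joint angles; "joint_velocities": joint speeds; "tau": joint torques, N m; "ee_pos": TCP position; "tcp_rot": TCP orientation; "wrist_force": force on the tool from outside, world axes, zero at the start; "moment": the same for the moment, N m; "gripper_width": finger opening in m; "grasp_force": force on a finger pad.
Only numpy, scipy, OpenCV 4.12 (cv2) and the standard library are available. Lean on these libraries where they do the work, as an engineer would, in place of code of your own. Each camera call takes 0.05 s, during which the arm holds its last target. There are 200 camera calls.

## Task

Push the large firing tile, with the crucible riding on it, across the steel plate towards the plate's far edge (the long edge away from the robot) until the tile sticks out 40 mm over that edge, square to it, so that the firing fork can get under it. Only push or drag the tile with the fingers: do not lift or tip it, do not touch the crucible, which must stay standing on the tile, and leave everything else where it is. Finish with the hand clear.

Things in the scene. Friction and masses are not known exactly. Their poses are not given: they have to be found in the camera images.
- plate: Raised bench plate, fixed: a bare steel plate 260 (x) x 360 (y) x 12 mm lying on pale firebricks, its top 44 mm above the table. Origin at the centre of its underside, on the table; x points away from the robot to its far long edge (to within 0.35 rad), y along that edge to the left, z up.
- plate_edge (a point): Middle of the plate's far long edge, at the top surface; axes as the plate's (x points outward over the edge).
- tile: The large firing tile: loose sand-coloured ceramic rectangle 120 (x) x 80 (y) x 8 mm, about 0.17 kg, lying flat on the plate near its middle, its length roughly across the far edge. Origin at the centre of its underside; x along its length towards the plate's far edge, z up. It slides with ordinary friction.
- tile_front (a point): Middle of the tile's leading short edge (the one nearest the plate's far edge), at its top face, 60 mm from the tile's centre.
- crucible: Small white ceramic cup standing loose on the large tile near its middle; 42 mm across the rim, 34 mm high, about 0.06 kg. Origin at the centre of its foot. It only rides along.
- small_tile: Bystander: square ceramic tile 50 x 50 x 8 mm lying on the plate towards its left (+y) end. Origin at the centre of its underside.
- spare_crucible: Bystander: empty white cup like the other (42 mm across, 34 mm high), standing on the plate itself towards its right (-y) end. Origin at the centre of its foot.
- fork: Bystander: two-tined steel firing fork with a wooden handle, about 375 mm long and 62 mm wide, 26 mm high, lying on the table beyond the plate, its length roughly along y. Origin on the table under its stem.
- jar: Bystander: glass jar 60 mm across, 80 mm high, standing on the table to the right. Origin at the centre of its foot.
- stake: Bystander: small steel stake (mushroom-shaped anvil) 56 mm across, 70 mm high, standing on the table to the left. Origin at the centre of its foot.
Mind the look-alikes: they are no part of the job. Leave any black or red look-alike of the crucible alone.

How it is judged:
At the end, for the whole second after the job is handed in: The tile lies flat and still on the plate with the middle of its leading edge 40 mm (32 to 48 mm) beyond the plate's far edge, its length square to that edge within 0.1 rad (about 6 degrees), within 100 mm sideways of the edge's middle; the crucible stands upright on the tile (x of tile_front in the frame of plate_edge between 0.032 and 0.048 m and angle between the x axis of tile and the x axis of plate, either way round below 0.1 rad and y of tile_front in the frame of plate_edge between -0.1 and 0.1 m and z of tile in the frame of plate between 0.041 and 0.048 m and angle between tile's own z axis and vertical below 0.04 rad and linear speed of tile below 0.01 m/s and x of crucible in the frame of tile between -0.05 and 0.05 m and y of crucible in the frame of tile between -0.035 and 0.035 m and z of crucible in the frame of tile between 0.004 and 0.014 m and angle between crucible's own z axis and vertical below 0.1 rad and linear speed of crucible below 0.02 m/s); the robot touches nothing.
It fails at once if the tile is lifted more than 8 mm off the plate, or tipped (over 0.12 rad), or falls (z of tile in the frame of plate above 0.052 m or angle between tile's own z axis and vertical above 0.12 rad or z of tile in the frame of plate below 0.03 m).
It fails at once if the crucible leaves the tile or falls over (z of crucible in the frame of tile above 0.02 m or z of crucible in the frame of tile below 0 m or angle between crucible's own z axis and vertical above 0.4 rad).
It fails at once if the robot touches the crucible (contact force between any of the arm, the fingers and crucible above 0.5 N).
It fails at once if something else is disturbed (moved more than 10 mm) (distance of any of small_tile, spare_crucible, fork, jar, stake from where it was at the start of the episode above 0.01 m).
It also fails if it takes over 42 s, if anything falls off the work surface, if the arm or the gripper's body presses on something with over 40 N, if the wrist force passes 120 N, or if a joint passes its speed limit or range.

## Working session

There is one attempt and no reset: what is moved stays moved. The work goes in short steps, each a Python script; the robot and the scene stay as the last script left them, time stands still between calls to the robot, and variables do not carry over. Pictures are saved under pics/ and viewed, at most 10 in all, crops included, and the job is handed in when it is done.

```bash
mkdir -p pics; ls; python3 - <<'E'
from station import env, effector, solver, viewer, workorder, search_frame, tip_of
import cv2, numpy as np
for c in ("top","scene"):
    p,d=viewer.read_camera(c); cv2.imwrite(f"pics/{c}0.png",p[:,:,::-1]); np.save(f"pics/{c}0d.npy",d)
    i=viewer.camera_info(c); print(c,i["eye"],i["intrinsics"],i["dist_coeffs"],i["rotation"])
    for n in ("plate_edge","tile_front","tile","crucible","plate"):
        print(n,[(np.round(r["at"],3).tolist(),round(r["score"],2)) for r in tip_of(c,n)][:3])
print(env.sense()["t"])
E
```

```text
pics
top [0.37139972 0.01215745 1.11675156] [[435.94595983   0.         257.7226057 ]
 [  0.         435.94595983 191.65590217]
 [  0.           0.           1.        ]] [-0.15610218  0.          0.          0.          0.        ] [[-0.09114918  0.97229458 -0.21525583]
 [-0.9958192  -0.08769137  0.0255801 ]
 [ 0.00599531  0.21668749  0.97622261]]
plate_edge [([0.629, 0.05, 0.043], 0.61)]
tile_front [([0.57, 0.027, 0.049], 0.62), ([0.382, 0.12, 0.044], 0.61)]
tile [([0.509, 0.019, 0.047], 0.61), ([0.606, -0.414, 0.002], 0.17)]
crucible [([0.508, 0.03, 0.055], 0.77), ([0.492, 0.276, 0.001], 0.61), ([0.584, 0.293, 0.0], 0.53)]
plate [([0.505, 0.005, -0.001], 0.89)]
scene [ 1.00512071 -0.58538726  1.09181607] [[498.67296942   0.         250.03693068]
 [  0.         498.67296942 190.21017803]
 [  0.           0.           1.        ]] [0.00556529 0.         0.         0.         0.        ] [[ 0.82616245 -0.46219472  0.32222918]
 [ 0.56342871  0.67576414 -0.47527982]
 [ 0.0019209   0.57421152  0.81870473]]
plate_edge [([0.626, 0.045, 0.044], 0.7), ([0.507, 0.029, 0.05], 0.47)]
tile_front [([0.571, 0.022, 0.049], 0.59), ([0.508, 0.026, 0.051], 0.21)]
tile [([0.506, 0.018, 0.046], 0.67)]
crucible [([0.578, 0.299, -0.001], 0.73), ([0.461, 0.352, 0.001], 0.69), ([0.509, 0.022, 0.045], 0.57)]
plate [([0.501, 0.005, 0.0], 0.58)]
0.6
```

View pics/top0.png

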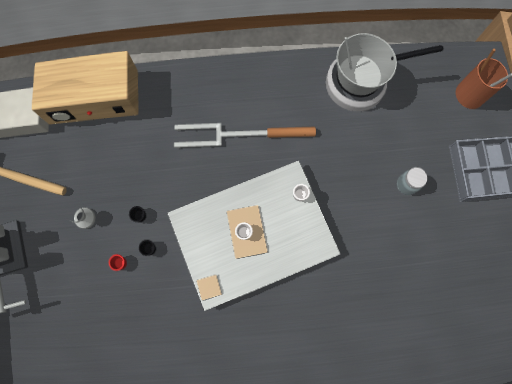

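View pics/scene0.png

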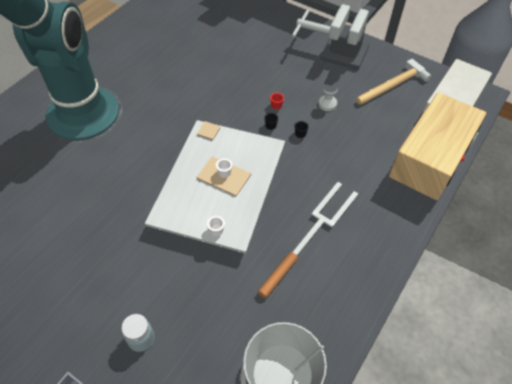

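The top view shows the plate (corners about (169,213), (299,164), (339,240), (205,307)), the tile with the white crucible at (247,232), the spare cup at (301,193) and the small tile at (209,287). The black and red cups at left are only look-alikes. Next I'll measure the plate and tile outlines with the calibration.

```bash
cat > meas.py <<'E'
import cv2, numpy as np
from station import viewer
def w(px,z,c="top"):
    i=viewer.camera_info(c); K,D=np.array(i["intrinsics"]),np.array(i["dist_coeffs"])
    u=cv2.undistortPoints(np.float64(px).reshape(-1,1,2),K,D)[:,0]
    r=np.c_[u[:,0],-u[:,1],-np.ones(len(u))]@np.array(i["rotation"]).T; e=np.array(i["eye"])
    return (e+r*((z-e[2])/r[:,2])[:,None])[:,:2]
def rect(mask,z,near,c="top"):
    cs,_=cv2.findContours(mask.astype(np.uint8),cv2.RETR_EXTERNAL,cv2.CHAIN_APPROX_NONE)
    best=None
    for k in cs:
        if cv2.contourArea(k)<150: continue
        p=w(k[:,0],z,c); r=cv2.minAreaRect(np.float32(p*1000))
        d=np.linalg.norm(np.array(r[0])/1000-near)
        if best is None or d<best[0]: best=(d,r)
    (cx,cy),(a,b),th=best[1]
    return np.array([cx,cy])/1000,(a,b),th
def fold(th): return np.deg2rad((th+45)%90-45)   # side direction nearest world x
def measure(p,c="top"):
    h=cv2.cvtColor(p,cv2.COLOR_RGB2HSV); H,S,V=[h[:,:,k].astype(int) for k in range(3)]
    tile=(H>8)&(H<28)&(S>70)&(V>110)
    plate=((V>120)&(S<60))|tile
    plate=cv2.morphologyEx(plate.astype(np.uint8),cv2.MORPH_OPEN,np.ones((3,3)))
    return rect(plate,.044,[.5,0],c),rect(tile,.052,[.5,.02],c)
E
python3 - <<'E'
from meas import *
from station import *
p=cv2.imread("pics/top0.png")[:,:,::-1].copy(); 
q=cv2.imread("pics/scene0.png")[:,:,::-1].copy()
for c,im in (("top",p),("scene",q)):
    P,T=measure(im,c)
    a=fold(P[2]); b=fold(T[2]); print(c,P,a,T,b)
    R=np.array([[np.cos(a),-np.sin(a)],[np.sin(a),np.cos(a)]])
    print("tile in plate",(T[0]-P[0])@R)
    for n in ("spare_crucible","small_tile","crucible"):
        if 1:
            viewer.read_camera(c)
            for r in tip_of(c,n): print(n,np.round(r["at"],3),round(r["score"],2),"in plate",np.round((r["at"][:2]-P[0])@R,3))
E
```

```text
top (array([0.50466168, 0.00608502]), (260.2803649902344, 360.67816162109375), 17.111074447631836) 0.2986445876650456 (array([0.50947424, 0.02036096]), (117.43350219726562, 76.0434799194336), 5.900998115539551) 0.10299184627014592
tile in plate [0.00879988 0.01222805]
spare_crucible [ 0.59  -0.119  0.045] 0.75 in plate [ 0.045 -0.144]
small_tile [0.378 0.123 0.044] 0.67 in plate [-0.087  0.149]
small_tile [0.628 0.047 0.043] 0.5 in plate [0.13  0.003]
crucible [ 0.463  0.35  -0.   ] 0.75 in plate [0.061 0.341]
crucible [0.51  0.027 0.052] 0.72 in plate [0.012 0.018]
crucible [0.494 0.277 0.002] 0.67 in plate [0.069 0.262]
crucible [0.584 0.295 0.001] 0.66 in plate [0.16  0.253]
scene (array([0.5058064, 0.0052841]), (264.9349670410156, 368.1540222167969), 16.98766326904297) 0.2964906562649031 (array([0.51271112, 0.01718881]), (113.01942443847656, 74.69803619384766), 5.495550632476807) 0.0959154527467771
tile in plate [0.0100816  0.00936795]
spare_crucible [ 0.588 -0.12   0.045] 0.65 in plate [ 0.042 -0.144]
spare_crucible [ 0.502  0.007 -0.   ] 0.34 in plate [-0.003  0.002]
small_tile [0.382 0.125 0.045] 0.82 in plate [-0.083  0.15 ]
small_tile [0.782 0.03  0.   ] 0.55 in plate [ 0.272 -0.057]
crucible [0.57  0.023 0.05 ] 0.75 in plate [ 0.067 -0.002]
crucible [ 0.589 -0.12   0.046] 0.71 in plate [ 0.043 -0.144]
crucible [ 0.463  0.352 -0.001] 0.64 in plate [0.061 0.344]
crucible [ 0.49   0.274 -0.   ] 0.6 in plate [0.064 0.261]
crucible [0.507 0.029 0.048] 0.52 in plate [0.008 0.023]
crucible [ 0.577  0.3   -0.001] 0.46 in plate [0.155 0.261]
```

Plate yaw is 0.298, and both outlines match the given sizes. My plan is to straddle the tile's 80 mm width behind the crucible, grip it lightly and drag it square out over the edge.

```bash
cat > mv.py <<'E'
from meas import *
from station import *
PC=np.array([.505,.006]); PA=.298; G=-.035
def R2(a): return np.array([[np.cos(a),-np.sin(a)],[np.sin(a),np.cos(a)]])
def pose(c,a,z,s,g=G):   # TCP pose for tile centre c, yaw a
    R=np.eye(3); R[:2,:2]=R2(a)*s; R=R@np.diag([1,-1,-1])
    return np.r_[c+R2(a)@[g,0],z],R
def st(m=""):
    s=env.sense(); print(m,"t",round(s["t"],2),np.round(s["ee_pos"],4),"w",round(s["gripper_width"],4),"F",np.round(s["wrist_force"],1),"g",round(s["grasp_force"],1)); return s
E
python3 - <<'E'
from mv import *
c=np.array([.509,.0195]); a=.10; T=PC+R2(PA)@[.11,.012]
for s in (1,-1):
    q=[solver.inverse_kinematics(*pose(c,a,.2,s)),solver.inverse_kinematics(*pose(c,a,.047,s)),solver.inverse_kinematics(*pose(T,PA,.047,s))]
    print(s,[None if k is None else np.round(k,2) for k in q])
sg=min((1,-1),key=lambda s:99 if solver.inverse_kinematics(*pose(c,a,.047,s)) is None else abs(solver.inverse_kinematics(*pose(c,a,.047,s))[6]))
print(sg)
env.reach(*pose(c,a,.2,sg)); st("above")
env.movel(*pose(c,a,.11,sg),rate=.12); st("low")
p,d=viewer.read_camera("scene"); cv2.imwrite("pics/low.png",cv2.resize(p[100:260,130:330],None,fx=3,fy=3,interpolation=cv2.INTER_CUBIC)[:,:,::-1])
E
```

```text
1 [array([ 0.36,  0.24, -0.53,  2.01,  0.15,  0.93, -1.71]), array([ 0.19,  0.47, -0.35,  2.12,  0.28,  0.59, -1.83]), array([ 0.12,  0.59, -0.32,  1.89,  0.27,  0.7 , -1.63])]
-1 [array([ 0.72,  0.35, -0.97,  1.99,  0.35,  0.98,  1.25]), array([ 0.46,  0.55, -0.68,  2.11,  0.56,  0.67,  1.07]), array([ 0.39,  0.69, -0.68,  1.87,  0.59,  0.8 ,  1.26])]
-1
above t 3.55 [0.4744 0.0151 0.1999] w 0.0919 F [-1.   0.3  0.3] g 0.0
low t 4.45 [0.4747 0.0162 0.1105] w 0.0918 F [-0.1 -1.2  0.2] g 0.0
```

View pics/low.png

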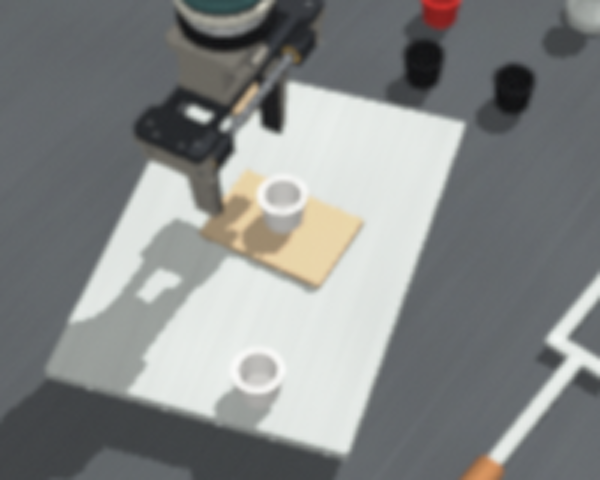

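The crop shows the open fingers straddling the tile's rear part, at about (208,200) and (272,115), clear of the crucible at (283,205). Next I descend, checking the force as I go, and grip lightly.

```bash
python3 - <<'E'
from mv import *
c=np.array([.509,.0195]); a=.10; sg=-1
env.movel(*pose(c,a,.056,sg),rate=.08); f0=st("56")["wrist_force"]
for z in (.052,.0485):
    env.movel(*pose(c,a,z,sg),rate=.03); f=st(z)["wrist_force"]
    if abs(f[2]-f0[2])>4: print("STOP"); env.movel(*pose(c,a,.06,sg)); raise SystemExit
effector.grasp(8); st("grip")
p,d=viewer.read_camera("scene"); cv2.imwrite("pics/grip.png",cv2.resize(p[100:260,130:330],None,fx=3,fy=3,interpolation=cv2.INTER_CUBIC)[:,:,::-1])
E
```

```text
56 t 5.33 [0.4744 0.0163 0.0561] w 0.0917 F [-0.2 -1.  -0.3] g 0.0
0.052 t 5.61 [0.4742 0.0159 0.0521] w 0.0919 F [-0.6  0.1 -0.1] g 0.0
0.0485 t 5.88 [0.4741 0.016  0.0484] w 0.092 F [-0.1 -0.4  0.4] g 0.0
grip t 6.21 [0.4742 0.0161 0.0485] w 0.0798 F [ 0.   0.6 -0.6] g 8.0
```

View pics/grip.png

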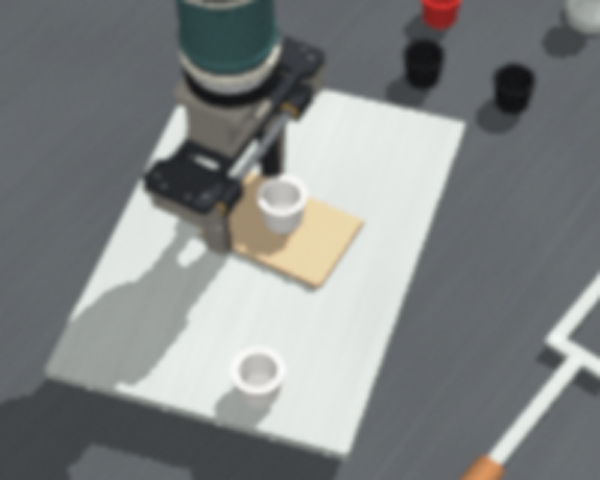

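The grip width of 79.8 mm matches the tile, and the crucible at (283,205) is clear and upright. Dragging slowly now.

```bash
python3 - <<'E'
from mv import *
c=np.array([.509,.0195]); a=.10; T=PC+R2(PA)@[.11,.012]
for k in (.33,.66,1):
    env.movel(*pose(c+k*(T-c),a+k*(PA-a),.0485,-1),rate=.025); st(k)
p,d=viewer.read_camera("scene"); cv2.imwrite("pics/drag.png",cv2.resize(p[100:260,130:330],None,fx=3,fy=3,interpolation=cv2.INTER_CUBIC)[:,:,::-1])
for c in ("top","scene"):
    p,d=viewer.read_camera(c); r=[x["at"] for x in tip_of(c,"tile_front")]
    print(c,[np.round((x[:2]-PC)@R2(PA)-[.13,0],4) for x in r],r)
E
```

```text
0.33 t 7.74 [0.5067 0.0237 0.0485] w 0.0798 F [-2.1  0.2  4.2] g 8.0
0.66 t 9.23 [0.5394 0.0315 0.0485] w 0.0799 F [-2.7 -0.6  3.2] g 8.0
1 t 10.78 [0.5735 0.0396 0.0485] w 0.0798 F [-2.5 -0.4  4.5] g 8.0
top [array([-0.1609, -0.4311])] [[0.602, -0.4152, 0.0003]]
scene [array([0.0441, 0.008 ]), array([ 0.1433, -0.0575])] [[0.6691, 0.0648, 0.0521], [0.7831, 0.0313, 0.0025]]
```

View pics/drag.png

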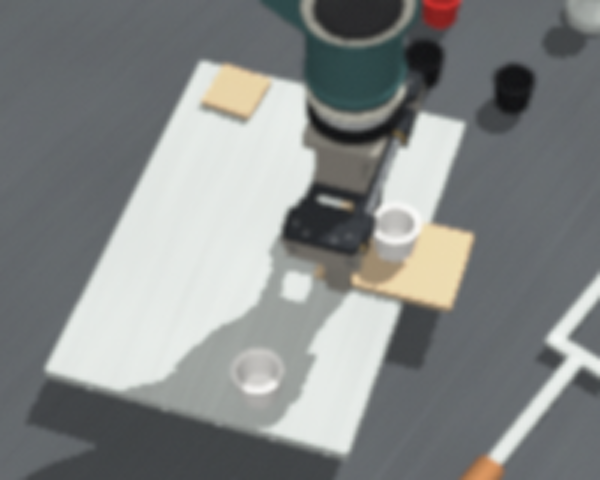

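The tile now sticks out over the edge (its front edge runs from about (473,235) to (452,306)), with the crucible upright at (396,230). Releasing, retreating and measuring.

```bash
python3 - <<'E'
from mv import *
effector.release(); st("open")
T=PC+R2(PA)@[.11,.012]
env.movel(*pose(T,PA,.2,-1),rate=.1)
q=list(env.sense()["joint_positions"])
env.reach(np.array([.36,-.5,.25]),env.sense()["tcp_rot"]); st("clear")
for c in ("top","scene"):
    p,d=viewer.read_camera(c); cv2.imwrite(f"pics/{c}1.png",p[:,:,::-1])
    h=cv2.cvtColor(p,cv2.COLOR_RGB2HSV); H,S,V=[h[:,:,k].astype(int) for k in range(3)]
    t=rect((H>8)&(H<28)&(S>70)&(V>110),.052,T,c); print(c,t,fold(t[2])-PA,(t[0]-PC)@R2(PA)-[.07,0])
    print([np.round((x["at"][:2]-PC)@R2(PA)-[.13,0],4) for x in tip_of(c,"tile_front")])
    print([np.round((x["at"][:2]-PC)@R2(PA)-[.07,0],4) for x in tip_of(c,"tile")])
    print("edge",[np.round((x["at"][:2]-PC)@R2(PA)-[.13,0],4) for x in tip_of(c,"plate_edge")])
a=cv2.imread("pics/scene1.png")[60:260,130:330]; b=cv2.imread("pics/top1.png")[120:320,150:350]
cv2.imwrite("pics/end.png",cv2.resize(np.hstack([a,b]),None,fx=2,fy=2,interpolation=cv2.INTER_CUBIC))
E
```

```text
open t 11.41 [0.5733 0.0395 0.0484] w 0.0919 F [ 0.   0.2 -0.7] g 0.0
clear t 15.17 [ 0.3612 -0.4988  0.2501] w 0.0918 F [1.  0.5 0. ] g 0.0
top (array([0.60798206, 0.05046931]), (119.15569305419922, 79.37732696533203), 17.558847427368164) 0.008459700462910391 [0.04149977 0.0122729 ]
[array([0.0388, 0.0123])]
[array([0.0391, 0.0124]), array([0.1027, 0.0118])]
edge [array([0.0024, 0.002 ])]
scene (array([0.61122833, 0.04637461]), (114.83340454101562, 74.65007019042969), 16.43842124938965) -0.011095425368350731 [0.04340073 0.00740554]
[array([0.0427, 0.0099])]
[array([0.039 , 0.0121])]
edge [array([ 0.0013, -0.0005])]
```

View pics/end.png

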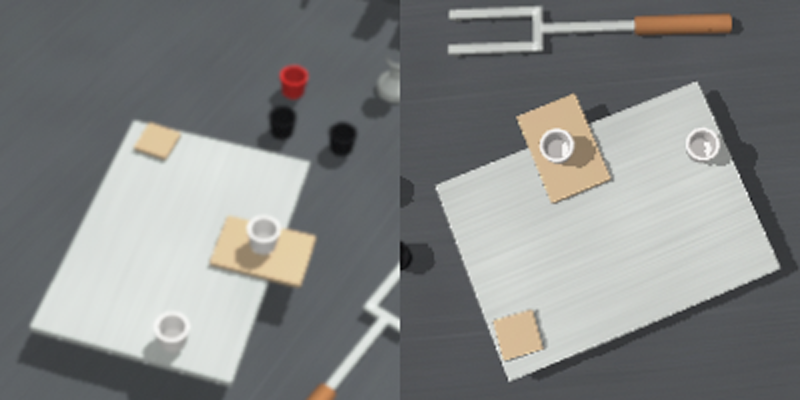

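The final pictures show the tile square to the edge and sticking out about 40 mm. The crucible stands upright at (557,147) in the top view, and the fork, small tile and spare cup have not moved. All estimates (39–43 mm, within 0.012 rad) are inside tolerance, so I'm handing in.

```bash
python3 -c "
from station import workorder
print(workorder.finish_job())"
```

```text
the job is handed in; nothing more can be done
None
```

I dragged the tile square to the far edge until it stuck out about 40 mm (camera estimates 39–43 mm), with the crucible still standing on it and the hand clear; the job is handed in, but the judge gave no verdict.

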